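# Seat the spare lens barrel in the empty V-block and hold it down

## Task

Two V-blocks stand side by side on a metal plate; one of them already carries a lens barrel. Take the spare lens barrel from its low rest on the bench, lay it in the empty V-block, lengthwise centred and down on both sloping faces, and finish while still holding it pressed down there firmly, with roughly 10 to 20 N (do not let go at the end, and do not ram it in). Leave the mounted barrel in its block and do not push the bottles about.

Things in the scene. Friction and masses are not known exactly. Their poses are not given: they have to be found in the camera images.
- barrel_spare: The spare: a bare-metal lens barrel, a cylinder 36 mm in diameter and 116 mm long with glass at both ends; both ends are alike. Origin: middle of the barrel, on its axis. x: along the axis (may point either way; y and z turn as it rolls). About 0.15 kg (0.12 to 0.2). At the start it lies on the rest, its axis 33.2 mm above the bench. Grip it across its middle from above.
- barrel_mounted: The barrel already seated in one of the V-blocks (whichever: look which block it lies in): an identical bare-metal lens barrel, a cylinder 36 mm in diameter and 116 mm long with glass at both ends; both ends are alike. Origin: middle of the barrel, on its axis. x: along the axis (may point either way; y and z turn as it rolls). About 0.15 kg (0.12 to 0.2).
- rest: Low fixed plastic rest, 100 x 44 x 18 mm, that carries the spare barrel along its x axis. Origin: centre of the underside, on the bench. Ridges under the barrel's ends (x = -47..-25 and +25..+47 mm, within 16 mm of the centre line, 18 mm high); between them only a 5 mm floor plate. An open window frame hangs over the bench about 0.2 m to its right and beyond: come to it from the robot's side.
- plate: Fixed aluminium mounting plate under both V-blocks, 100 x 200 x 10 mm (x, y, z). Origin: centre of the underside, on the bench. The block centres are 55 mm either side of it along its y axis.
- vblock_a: One of two identical rigid fixed steel V-blocks on the plate, 100 x 56 x 30 mm. Origin: centre of the underside (10 mm above the bench); x along the V groove, z up. Either block may be at either end of the plate. Two saddles, x = -50..-24 and +24..+50 mm; the gap between them (floor 6 mm up) is for the fingers. A seated barrel has its axis along x, over y = 0, 37.5 mm above the origin.
- vblock_b: The other of two identical rigid fixed steel V-blocks on the plate, 100 x 56 x 30 mm. Origin: centre of the underside (10 mm above the bench); x along the V groove, z up. Either block may be at either end of the plate. Two saddles, x = -50..-24 and +24..+50 mm; the gap between them (floor 6 mm up) is for the fingers. A seated barrel has its axis along x, over y = 0, 37.5 mm above the origin.
- vblock_a_left: Sloping face of vblock_a on its positive y side, in two pieces, one on each saddle; rises at 45 degrees from the V's lowest line (12 mm above the origin) to 30 mm. Carries one of the two contact lines. Origin and axes as vblock_a.
- vblock_a_right: Sloping face of vblock_a on its negative y side, in two pieces, one on each saddle; rises at 45 degrees from the V's lowest line (12 mm above the origin) to 30 mm. Carries one of the two contact lines. Origin and axes as vblock_a.
- vblock_b_left: Sloping face of vblock_b on its positive y side, in two pieces, one on each saddle; rises at 45 degrees from the V's lowest line (12 mm above the origin) to 30 mm. Carries one of the two contact lines. Origin and axes as vblock_b.
- vblock_b_right: Sloping face of vblock_b on its negative y side, in two pieces, one on each saddle; rises at 45 degrees from the V's lowest line (12 mm above the origin) to 30 mm. Carries one of the two contact lines. Origin and axes as vblock_b.
- dropper: Bystander: white screw-cap bottle, 29 mm in diameter, 78 mm tall, standing loose behind the plate. Origin: centre of the underside.
- vial: Bystander: white bottle with dark screw cap, 38 mm in diameter, 105 mm tall, standing loose behind the plate. Origin: centre of the underside.
Mind the look-alikes: they are no part of the job. What is shaped like the barrel_spare but brown or yellow is not meant.

How it is judged:
By the outcome, as a careful person would: the job done as asked, in the order asked, and still so for the second after the job is handed in, while the arm keeps its last pose, push and grip.
It also fails if it takes over 45 s, if anything falls off the work surface, if the arm or the gripper's body presses on something with over 40 N, if the wrist force passes 120 N, or if a joint passes its speed limit or range.

## Robot

A 6-joint arm with a two-finger parallel gripper is mounted at the origin on a cart in front of the work surface, level with it; the furniture and walls round the work are solid. World frame = base frame: x ahead of the robot, y to its left, z up, the work surface at z = 0. Lengths are in m, angles in rad, forces in N, time in s.
With the tool pointing down it reaches from about 0.4 to 0.825 m from the base axis. Payload 7 kg.
Tool frame: the origin (TCP) lies at the centre of the arm's flange, where the gripper is bolted on; the fingertips stand 178 mm ahead of it and the grasp point (between the pads) lies 159 mm ahead of it (env.tcp_to_tips is the distance from the TCP to the fingertips, in m); z points along the fingers, y is the line along which they close (so a half turn about z gives the same grasp; the last joint's range is limited). The gripper opens to 88 mm and grips with 3 to 60 N. Pads are 19 mm wide; open, the fingers measure 130 mm over their backs; the gripper's body (78 mm by 193 mm) begins 47 mm behind the grasp point.
Start: joints at [1.634, 0.359, 0.012, 0, -1.224, -0.288], TCP at [0.15, 0.658, 0.405] pointing down, gripper open.
Joint ranges: [-3.07, 3.07], [-1.43, 2.12], [-1.02, 1.25], [-3.03, 1.67], [-3.05, -0], [-3.03, 3.03]. Speed limits (rad/s): [2.39, 2.39, 3.01, 3.14, 3.14, 3.14].

## Interface

Orientations are given as a rotation vector (axis times angle).
In Python, from cell import env, optics, spotter gives the robot as it stands. Calls block until the motion is done:
- env.reach(position, orientation): joint-space move of the TCP to a pose.
- env.move_straight(position, rot=None, feed=0.15, until_force=None): straight line of the TCP; rot=None keeps the orientation; feed is the mean speed in m/s. With until_force (N) it stops when the force on the tool has changed by that much, and returns True; else False.
- env.move_j(angles): joint-space move.
- env.grip(opening, effort=None): finger opening in m; effort is the grip in N (None keeps the last); returns when the fingers have stopped.
- env.wait(seconds).
- env.solve_ik(position, orientation): joint angles nearest the present ones, or None.
- env.get_obs(): the state.
- optics.camera(name): name is "scene" or "top"; returns (picture, depth): 384x512x3 uint8, blue, green, red; 384x512 float32, m along the optical axis (not along the pixel's ray), 0 where there is no reading.
- optics.calibration(name): a dict with "vfov" (degrees; the focal length in pixels is half the picture's height over the tangent of half this angle, whatever the lens; pixels are square), "cx", "cy" (the principal point, pixels), "k1" (the pictures are not rectified: a ray, as slopes to the right and down, at radius r is drawn at 1 + k1 r^2 times it, then the intrinsics apply), "rvec" (rotation vector, rad) and "tvec" (3), from world to camera coordinates, as OpenCV has them. Camera axes: x right, y down, z forward; pixel columns grow to the right and rows downward; lengths in m; the calibration is good to about 2 mm. A picture is of the moment at which its call begins. calibration takes no time and is no camera call.
A pose or a line that the arm cannot do raises env.IKError and nothing moves.
- env.finish_job(): hands the job in; it is judged then, once.
Trained networks look in the newest picture that a camera, given by its name, has taken for a name from the list of things; names that differ only in an ending like _2 or _b are one class to them, and where a whole thing is asked for, a point or a joint stands for the part that bears it (a point fixed in the world has none). Each returns a list of dicts, best first, with "confidence" (0 to 1); they miss things now and then, are a little off and sometimes report something else, mostly with a low value. They report only what shows in the picture. A call takes as long as a camera call. They do not tell look-alikes from the thing itself.
- spotter.search_frame(camera, thing): "rect" ([left, top, right, bottom] in pixels, round what is visible of it).
- spotter.masks_of(camera, thing): "mask" (384x512 bool, what is visible of it) and "rect" ([left, top, right, bottom] in pixels, round what is visible of it).
The state is a dict: "t": time; "q": joint angles; "qd": joint speeds; "joint_torque": joint torques, N m; "tcp_pos": TCP position; "ee_rot": TCP orientation; "wrist_force": force on the tool from outside, world axes, zero at the start; "ft_torque": the same for the moment, N m; "width": finger opening in m; "grasp_force": force on a finger pad.
Only numpy, scipy, OpenCV 4.12 (cv2) and the standard library are available. Lean on these libraries where they do the work, as an engineer would, in place of code of your own. Each camera call takes 0.05 s, during which the arm holds its last target. There are 200 camera calls.

## Working session

There is one attempt and no reset: what is moved stays moved. The work goes in short steps, each a Python script; the robot and the scene stay as the last script left them, time stands still between calls to the robot, and variables do not carry over. Pictures are saved under pics/ and viewed, at most 10 in all, crops included, and the job is handed in when it is done.

```bash
mkdir -p pics; ls
cat > h.py <<'E'
import numpy as np, cv2
from cell import env, optics, spotter
def cloud(name, depth):
    """world points for each pixel (NaN where no depth)"""
    c=optics.calibration(name); H,W=depth.shape
    f=H/2/np.tan(np.radians(c["vfov"])/2)
    K=np.array([[f,0,c["cx"]],[0,f,c["cy"]],[0,0,1]])
    u,v=np.meshgrid(np.arange(W,dtype=float),np.arange(H,dtype=float))
    n=cv2.undistortPoints(np.stack([u,v],-1).reshape(-1,1,2),K,np.array([c["k1"],0,0,0.])).reshape(H,W,2)
    d=np.where(depth>0,depth,np.nan)
    P=np.dstack([n[...,0]*d,n[...,1]*d,d])
    R=cv2.Rodrigues(np.array(c["rvec"],float))[0]
    return (P-np.array(c["tvec"],float).ravel())@R
E
python3 - <<'E'
from h import *
o=env.get_obs(); print(o["t"],o["tcp_pos"],o["ee_rot"],o["wrist_force"],o["width"])
ims=[]
for n in("scene","top"):
    p,d=optics.camera(n); np.savez(f"{n}0.npz",p=p,d=d); cv2.imwrite(f"pics/{n}0.png",p)
    print(n,optics.calibration(n))
    for t in("barrel_spare","barrel_mounted","rest","plate","vblock_a","dropper","vial"):
        P=cloud(n,d)
        for r in spotter.masks_of(n,t)[:3]:
            m=r["mask"]; print(t,round(r["confidence"],2),np.round(r["rect"]),np.round(np.nanmedian(P[m],0),3))
E
```

```text
pics
0.0 [0.15040627 0.65782521 0.40372106] [ 3.12007803e+00 -3.52354862e-01 -5.28261583e-05] [0.06234346 0.59009358 0.56027321] 0.08782457030877867
scene {'vfov': 45.17756445022083, 'cx': 256.1248368452748, 'cy': 191.66524420682492, 'k1': -0.0962760859233444, 'rvec': array([ 2.08129781, -0.83244188,  0.43226409]), 'tvec': array([-0.65904494,  0.14581765,  1.10565673])}
barrel_spare 0.84 [217. 230. 232. 272.] [ 0.408 -0.419  0.033]
barrel_spare 0.79 [187. 196. 227. 232.] [ 0.458 -0.289  0.045]
barrel_spare 0.64 [293. 281. 334. 331.] [ 0.43  -0.671  0.033]
barrel_mounted 0.84 [157. 140. 186. 164.] [ 0.555 -0.009  0.059]
barrel_mounted 0.33 [192. 164. 212. 176.] [ 0.622 -0.11   0.027]
barrel_mounted 0.23 [184. 192. 228. 229.] [ 0.459 -0.289  0.046]
rest 0.72 [188. 210. 224. 238.] [ 0.458 -0.296  0.007]
plate 0.88 [149. 158. 225. 183.] [ 0.571 -0.06   0.011]
vblock_a 0.95 [187. 156. 220. 181.] [ 0.596 -0.109  0.026]
vblock_a 0.55 [158. 147. 188. 174.] [ 0.556 -0.014  0.024]
vblock_a 0.28 [185. 196. 226. 230.] [ 0.459 -0.29   0.046]
dropper 0.66 [220. 119. 230. 145.] [ 0.756 -0.017  0.04
[... 180 characters left out ...]
rray([ 2.21825872, -2.17248554,  0.07781583]), 'tvec': array([-0.33176548,  0.57685613,  0.97652819])}
barrel_spare 0.88 [377. 224. 395. 268.] [ 0.44  -0.661  0.031]
barrel_spare 0.72 [269. 229. 307. 272.] [ 0.421 -0.403  0.032]
barrel_spare 0.59 [234. 210. 252. 258.] [ 0.465 -0.28   0.047]
barrel_mounted 0.82 [122. 167. 149. 217.] [ 0.562 -0.001  0.061]
plate 0.9 [119. 162. 200. 218.] [ 0.582 -0.052  0.01 ]
vblock_a 0.9 [121. 172. 151. 214.] [ 0.573 -0.014  0.029]
vblock_a 0.84 [160. 163. 191. 202.] [ 0.599 -0.102  0.024]
vblock_a 0.55 [175. 164. 189. 200.] [ 0.577 -0.112  0.03 ]
dropper 0.68 [138. 112. 156. 128.] [ 0.757 -0.015  0.053]
vial 0.47 [197. 119. 213. 137.] [ 0.728 -0.176  0.08 ]
```

Run:
```python
import cv2
for n,(a,b,c,d) in dict(scene=(60,380,130,350),top=(90,400,90,290)).items():
    p=cv2.imread(f"pics/{n}0.png"); p=p[c:d,a:b]
    s=min(800/p.shape[1],600/p.shape[0]);cv2.imwrite(f"pics/{n}0c.png",cv2.resize(p,None,fx=s,fy=s,interpolation=cv2.INTER_CUBIC)); print(n,s)
```

```text
scene 2.5
top 2.5806451612903225
```

View pics/scene0.png

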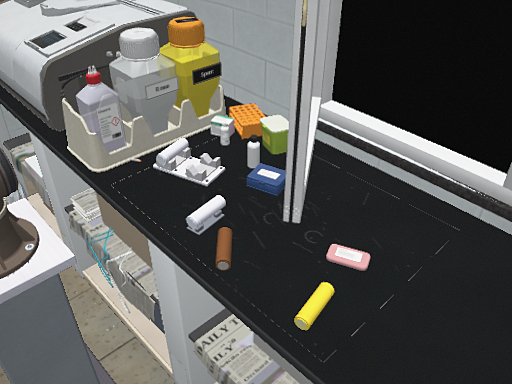

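View pics/top0c.png

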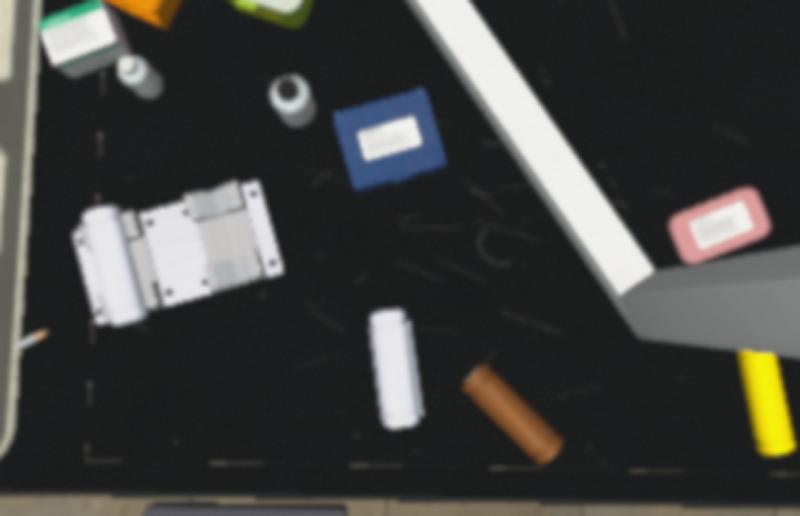

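The empty block is the right-hand one in the top view (scene px ~203,165). The mounted barrel lies in the left one (172,152). The spare is the white barrel at scene px (207,212), and the brown (225,248) and yellow (315,305) cylinders are decoys. Next I'll refine the poses.

```bash
cat > fit.py <<'E'
from h import *
from scipy.optimize import least_squares
def cyl(P,x0,y0,yaw0,z=None,L=.116,r=.018):
    # P: Nx3 points on the barrel; fits axis at (x,y,z,yaw), then middle from the end extents
    def res(p):
        a=np.array([np.cos(p[2]),np.sin(p[2])]); d=P[:,:2]-p[:2]
        lat=-d[:,0]*a[1]+d[:,1]*a[0]; return np.r_[np.hypot(lat,P[:,2]-p[3])-r, 1e-2*(d@a).mean()]
    s=least_squares(res,[x0,y0,yaw0,z],loss="soft_l1",f_scale=.002).x
    a=np.array([np.cos(s[2]),np.sin(s[2])]); t=(P[:,:2]-s[:2])@a
    lo,hi=np.percentile(t,[1,99]); return np.r_[s[:2]+a*(lo+hi)/2,s[2:4],hi-lo]
def region(P,c,rad,z0,z1):
    Q=P.reshape(-1,3); m=(np.hypot(Q[:,0]-c[0],Q[:,1]-c[1])<rad)&(Q[:,2]>z0)&(Q[:,2]<z1); return Q[m]
def rect(P,g,lx=.1,ly=.2):
    # best 100x200 rectangle round points of the plate: outliers pushed in, sides snug
    Q=P[:,:2]; best=None
    for yaw in g[2]+np.radians(np.arange(-8,8.1,.25)):
        a=np.array([np.cos(yaw),np.sin(yaw)]); b=np.array([-a[1],a[0]])
        u,v=Q@a,Q@b; ul,uh=np.percentile(u,[.7,99.3]); vl,vh=np.percentile(v,[.7,99.3])
        A=(uh-ul)*(vh-vl)
        if best is None or A<best[0]: best=(A,*(a*(ul+uh)/2+b*(vl+vh)/2),np.degrees(yaw),uh-ul,vh-vl)
    return np.array(best[1:])
E
python3 - <<'E'
from fit import *
np.set_printoptions(precision=4,suppress=True)
for n in("scene","top"):
    d=np.load(f"{n}0.npz")["d"]; P=cloud(n,d)
    b=region(P,(.52,-.25),.3,-.02,.004); print(n,"bench z",np.median(b[:,2]),b[:,2].std())
    S=region(P,(.46,-.285),.072,.028,.07); s=cyl(S,.46,-.285,.1,.033); print("spare",len(S),s,np.degrees(s[2]))
    S=region(P,(.557,-.003),.075,.045,.08); s=cyl(S,.557,-.003,.25,.0475); print("mounted",len(S),s,np.degrees(s[2]))
    Q=region(P,(.575,-.055),.13,.004,.0145); print("plate",len(Q),np.median(Q[:,2]),rect(Q,(0,0,.2)))
    Q=region(P,(.585,-.107),.07,.015,.05); print("blk",len(Q),rect(Q,(0,0,.2)),Q[:,2].max())
    F=region(P,(.5,-.45),.35,.1,.45); print("tall", len(F), F.min(0) if len(F) else "", F.max(0) if len(F) else "")
E
```

```text
scene bench z 0.0017805809798133476 0.0025102606190429014
spare 568 [ 0.4645 -0.28    0.1599  0.0343  0.1151] 9.159702383612158
mounted 367 [0.562  0.0035 0.2844 0.0493 0.116 ] 16.295485895469064
plate 848 0.008869665554457336 [ 0.577  -0.0704  3.4592  0.2472  0.2155]
blk 552 [ 0.5982 -0.1073 17.4592  0.1024  0.0667] 0.04612734794418439
tall 3120 [ 0.5007 -0.5431  0.1211] [ 0.826  -0.3094  0.4499]
top bench z -0.00024807863193676306 0.0018111682897294042
spare 607 [ 0.4649 -0.2798  0.1635  0.0319  0.1138] 9.369428969682653
mounted 674 [0.5624 0.0033 0.3085 0.0469 0.1137] 17.676900639697358
plate 1290 0.009671262479306454 [ 0.5687 -0.0527 19.4592  0.179   0.2017]
blk 678 [ 0.5962 -0.1021 16.9592  0.0988  0.0552] 0.043295927813608935
tall 4019 [ 0.503  -0.511   0.1213] [ 0.8265 -0.2908  0.45  ]
```

Run:
```python
from fit import *
from scipy.optimize import minimize
np.set_printoptions(precision=4,suppress=True)
def h(x,y):
    plate=(abs(x)<.05)&(abs(y)<.1); z=np.where(plate,.01,0.)
    yb=y+.055; blk=(abs(x)<.05)&(abs(yb)<.028)
    zb=np.where(abs(x)<.024,.016,.01+np.minimum(.03,.012+abs(yb)))
    return np.where(blk,zb,z)
C=[cloud(n,np.load(f"{n}0.npz")["d"]) for n in("scene","top")]
def cost(p,Q,zo):
    c,s=np.cos(p[2]),np.sin(p[2]); d=Q[:,:2]-p[:2]; x=d@[c,s]; y=d@[-s,c]
    m=(y<.018)
    return np.minimum(abs(Q[:,2]-zo-h(x,y)),.008)[m].sum()/1
for n,P,zo in zip(("scene","top"),C,(.0016,-.0003)):
    Q=region(P,(.585,-.1),.115,-.02,.06)
    best=min((minimize(cost,[.5785+dx,-.05+dy,a],args=(Q,zo),method="Nelder-Mead",options=dict(initial_simplex=np.array([.5785+dx,-.05+dy,a])+np.array([[0,0,0],[.005,0,0],[0,.005,0],[0,0,.05]]))) for dx in(-.004,0,.004) for dy in (-.004,0.004) for a in(.26,.3,.33)),key=lambda r:r.fun)
    p=best.x; print(n,p,np.degrees(p[2]),best.fun/len(Q),"empty blk",p[:2]-.055*np.array([-np.sin(p[2]),np.cos(p[2])]))
A=np.concatenate([P.reshape(-1,3) for P in C]); A=A[(A[:,2]>.08)&(A[:,2]<.9)]
r=np.hypot(A[:,0],A[:,1]); th=np.degrees(np.arctan2(A[:,1],A[:,0]))
for a in range(-70,95,10):
    m=(th>=a)&(th<a+10)&(r<1.0)&(r>.25)
    if m.sum()>5:
        for r0 in np.arange(.25,1,.15):
            k=m&(r>=r0)&(r<r0+.15)
            if k.sum()>3: print(a,f"r{r0:.2f} rmin",round(r[k].min(),2),"zmax",round(A[k,2].max(),2),"zmin",round(A[k,2].min(),2),end=" | ")
        print()
```

```text
scene [ 0.5812 -0.0494  0.3466] 19.857006826152485 0.001967694029649899 empty blk [ 0.5999 -0.1012]
top [ 0.5806 -0.0488  0.2997] 17.1694696867865 0.0013592427818710042 empty blk [ 0.5968 -0.1013]
-50 r0.55 rmin 0.69 zmax 0.78 zmin 0.7 | -50 r0.70 rmin 0.7 zmax 0.78 zmin 0.12 | 
-40 r0.70 rmin 0.73 zmax 0.17 zmin 0.12 | 
-30 r0.70 rmin 0.78 zmax 0.18 zmin 0.12 | -30 r0.85 rmin 0.85 zmax 0.17 zmin 0.12 | 
-20 r0.70 rmin 0.74 zmax 0.11 zmin 0.08 | -20 r0.85 rmin 0.85 zmax 0.47 zmin 0.08 | 
-10 r0.70 rmin 0.76 zmax 0.1 zmin 0.08 | -10 r0.85 rmin 0.85 zmax 0.22 zmin 0.09 | 
0 r0.70 rmin 0.7 zmax 0.26 zmin 0.08 | 0 r0.85 rmin 0.85 zmax 0.26 zmin 0.08 | 
10 r0.25 rmin 0.4 zmax 0.13 zmin 0.08 | 10 r0.40 rmin 0.4 zmax 0.21 zmin 0.08 | 10 r0.55 rmin 0.55 zmax 0.35 zmin 0.08 | 10 r0.70 rmin 0.7 zmax 0.35 zmin 0.08 | 10 r0.85 rmin 0.85 zmax 0.35 zmin 0.08 | 
20 r0.25 rmin 0.39 zmax 0.13 zmin 0.08 | 20 r0.40 rmin 0.4 zmax 0.29 zmin 0.08 | 20 r0.55 rmin 0.55 zmax 0.35 zmin 0.08 | 20 r0.70 rmin 0.7 zmax 0.35 zmin 0.16 | 20 r0.85 rmin 0.85 zmax 0.32 zmin 0.21 | 
30 r0.40 rmin 0.42 zmax 0.22 zmin 0.08 | 30 r0.55 rmin 0.6 zmax 0.3 zmin 0.08 | 30 r0.70 rmin 0.7 zmax 0.32 zmin 0.1 | 30 r0.85 rmin 0.85 zmax 0.32 zmin 0.3 | 
40 r0.40 rmin 0.48 zmax 0.16 zmin 0.08 | 40 r0.55 rmin 0.55 zmax 0.3 zmin 0.08 | 40 r0.70 rmin 0.7 zmax 0.32 zmin 0.28 | 40 r0.85 rmin 0.85 zmax 0.33 zmin 0.29 | 
50 r0.55 rmin 0.55 zmax 0.28 zmin 0.08 | 50 r0.70 rmin 0.7 zmax 0.3 zmin 0.08 | 50 r0.85 rmin 0.85 zmax 0.33 zmin 0.26 | 
60 r0.70 rmin 0.71 zmax 0.26 zmin 0.08 | 60 r0.85 rmin 0.85 zmax 0.28 zmin 0.08 |
```

```bash
cat > m.py <<'E'
from fit import *
def rot(yaw_deg,sg):
    a=np.radians(yaw_deg); y=sg*np.array([-np.sin(a),np.cos(a),0]); z=np.array([0,0,-1.]); x=np.cross(y,z)
    return cv2.Rodrigues(np.column_stack([x,y,z]))[0].ravel()
def tcp(x,y,zg): return np.array([x,y,zg+.159])   # grasp point height -> TCP
S=(.4647,-.280,9.3); B=(.597,-.1013,17.2)
E
python3 - <<'E'
from m import *
np.set_printoptions(precision=3,suppress=True)
o=env.get_obs(); print(o["t"])
for sg in(1,-1):
    for p in(S,B):
        for z in(.045,.25): print(sg,z,env.solve_ik(tcp(p[0],p[1],z),rot(p[2],sg)))
q=env.solve_ik([.11,.49,.62],o["ee_rot"]); print(q)
E
```

```text
0.8
1 0.045 [-0.181  0.361 -0.52  -0.    -0.69  -1.228]
1 0.25 [-0.181  0.138 -0.274  0.    -1.159 -1.228]
1 0.045 [ 0.154  0.442 -0.376  0.    -0.752 -1.425]
1 0.25 [ 0.154  0.243 -0.142  0.    -1.186 -1.425]
-1 0.045 [-0.181  0.361 -0.52  -0.    -0.69   1.914]
-1 0.25 [-0.181  0.138 -0.274 -0.    -1.159  1.914]
-1 0.045 [ 0.154  0.442 -0.376  0.    -0.752  1.717]
-1 0.25 [ 0.154  0.243 -0.142  0.    -1.186  1.717]
[ 1.742  0.002  0.044 -0.    -1.613 -0.396]
```

Run:
```python
from m import *
np.set_printoptions(precision=3,suppress=True)
env.move_straight([.11,.49,.62],feed=.3)
R=rot(S[2],1)
q=env.solve_ik(tcp(S[0],S[1],.42),R); print(q)
env.move_j(q); print(env.get_obs()["t"])
env.reach(tcp(S[0],S[1],.13),R)
o=env.get_obs(); print(o["t"],o["tcp_pos"],o["wrist_force"])
p,d=optics.camera("top"); P=cloud("top",d); cv2.imwrite("pics/top1.png",p)
c=p[120:290,200:330]; cv2.imwrite("pics/top1c.png",cv2.resize(c,None,fx=3.4,fy=3.4))
p,d=optics.camera("scene"); c=p[120:290,120:290]; cv2.imwrite("pics/scene1c.png",cv2.resize(c,None,fx=3.4,fy=3.4))
```

```text
[-0.181  0.074  0.031  0.    -1.528 -1.228]
4.85
5.9667 [ 0.466 -0.28   0.29 ] [ 0.829  1.059 -0.03 ]
```

View pics/scene1c.png

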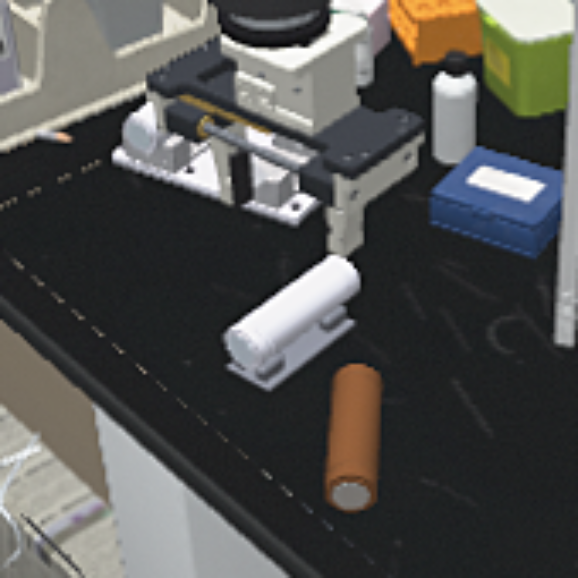

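The open gripper is above the spare, which is undisturbed (crop 290,315). The fingers straddle it, so I'll descend and grip.

Run:
```python
from m import *
np.set_printoptions(precision=3,suppress=True)
R=rot(S[2],1)
hit=env.move_straight(tcp(S[0],S[1],.0335),rot=R,feed=.1,until_force=12)
o=env.get_obs(); print(hit,o["t"],o["tcp_pos"],o["wrist_force"])
if not hit:
    env.grip(.03,effort=50); o=env.get_obs(); print(o["width"],o["grasp_force"],o["wrist_force"])
    env.move_straight(tcp(S[0],S[1],.15),feed=.15)
    o=env.get_obs(); print(o["t"],o["tcp_pos"],o["width"],o["grasp_force"],o["wrist_force"])
    for n in("top","scene"):
        p,d=optics.camera(n); np.savez(n+"2.npz",p=p,d=d); P=cloud(n,d)
        Q=region(P,o["tcp_pos"][:2],.075,o["tcp_pos"][2]-.178,o["tcp_pos"][2]-.135)
        print(n,len(Q),rect(Q,(0,0,.16)))
    c=p[100:270,120:290]; cv2.imwrite("pics/scene2c.png",cv2.resize(c,None,fx=3.4,fy=3.4))
```

```text
False 7.1833 [ 0.465 -0.28   0.193] [-0.268  0.243  0.915]
0.034871005281563026 50.00003099441528 [-0.317  0.332  0.945]
9.0 [ 0.464 -0.28   0.308] 0.03528744908452185 49.999483823776245 [ 0.3    0.776 -1.944]
top 72 [ 0.516 -0.271  1.167  0.013  0.035]
scene 565 [ 0.44  -0.288 16.417  0.066  0.073]
```

View pics/scene2c.png

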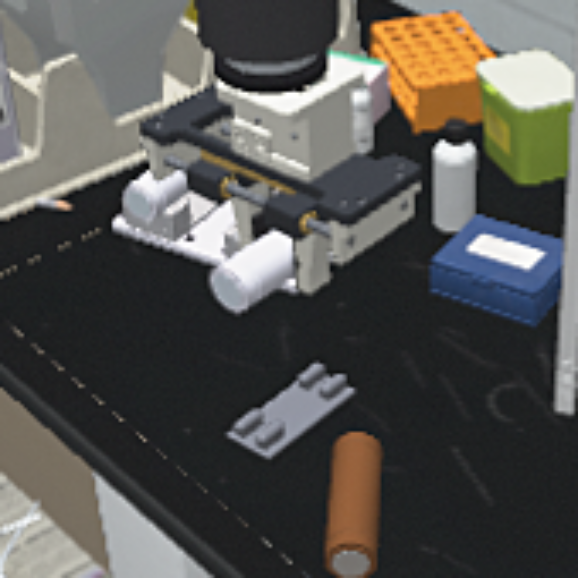

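The spare is held level across its middle (crop 255,270), and the rest is empty. I'll carry it over and lower it slowly.

```bash
cat >> m.py <<'E'
def local(v,yaw=B[2]):
    a=np.radians(yaw); c,s=np.cos(a),np.sin(a); return np.array([v[0]*c+v[1]*s,-v[0]*s+v[1]*c,v[2]])
def show(o=None):
    o=o or env.get_obs()
    p=np.array(o["tcp_pos"])-[B[0],B[1],.159]; print("t",round(o["t"],2),"block-frame pos mm",local(p)*1e3,"F",local(o["wrist_force"]),"M",local(o["ft_torque"]),"w",o["width"]*1e3)
E
python3 - <<'E'
from m import *
np.set_printoptions(precision=2,suppress=True)
R=rot(B[2],1)
env.reach(tcp(B[0],B[1],.13),R); show()
env.move_straight(tcp(B[0],B[1],.065),rot=R,feed=.1); env.wait(.3); show()
hit=env.move_straight(tcp(B[0],B[1],.042),rot=R,feed=.015,until_force=8); print(hit)
show(); env.wait(.3); show()
p,d=optics.camera("scene"); np.savez("scene3.npz",p=p,d=d)
c=p[100:220,130:290]; cv2.imwrite("pics/scene3c.png",cv2.resize(c,None,fx=4,fy=4,interpolation=cv2.INTER_CUBIC))
p,d=optics.camera("top"); np.savez("top3.npz",p=p,d=d)
E
```

```text
t 9.99 block-frame pos mm [  0.06   0.34 129.33] F [ 0.33 -0.27 -1.06] M [ 0.04 -0.12  0.06] w 35.13152607385061
t 11.09 block-frame pos mm [ 0.14 -0.01 65.52] F [-0.12  0.46 -1.03] M [ 0.03 -0.15 -0.02] w 34.53874208145551
True
t 12.18 block-frame pos mm [ 0.05 -0.02 47.7 ] F [-0.4   1.2   5.18] M [0.25 0.09 0.01] w 34.72852559766463
t 12.47 block-frame pos mm [ 0.01 -0.03 47.7 ] F [-1.34  0.9   5.67] M [ 0.28  0.09 -0.02] w 34.9587142124604
```

View pics/scene3c.png

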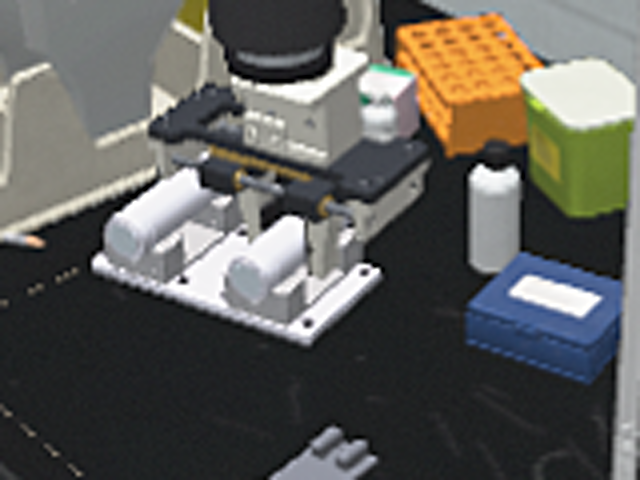

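Both barrels are in their V-blocks. The new one is at crop (265,260), with its axis at 47.7 mm against 47.5 mm seated, and the side force is small. I'll press down to about 15 N and check the lengthwise centring against the block ends.

Run:
```python
from m import *
np.set_printoptions(precision=2,suppress=True)
o=env.get_obs(); p0=np.array(o["tcp_pos"])
R=rot(B[2],1)
print(env.move_straight([B[0],B[1],p0[2]-.006],rot=R,feed=.01,until_force=7.5)); show(); env.wait(.5); show()
for n in("scene","top"):
    _,d=optics.camera(n); P=cloud(n,d); P[...,2]-=(.0016 if n=="scene" else -.0003)
    Q=P.reshape(-1,3); q=local((Q-[B[0],B[1],0]).T).T
    def ends(y0,hw,z0,z1):
        m=(abs(q[:,1]-y0)<hw)&(q[:,2]>z0)&(q[:,2]<z1)&(abs(q[:,0])<.075); x=q[m,0]
        return m.sum(),np.percentile(x,[1,3,97,99])*1e3 if m.sum()>5 else None
    print(n,"spare",ends(0,.012,.045,.07),"mounted",ends(.11,.012,.045,.07))
    print(" plate",ends(.055,.02,.006,.014),"blk faces",ends(0,.028,.02,.036))
    m=(abs(q[:,1])<.014)&(q[:,2]>.058)&(q[:,2]<.07)&(q[:,0]<-.02)&(q[:,0]>-.07); print("  top line z near",np.median(q[m,2])*1e3 if m.any() else None)
    m=(abs(q[:,1]-.11)<.006)&(q[:,2]>.05)&(q[:,2]<.075)&(abs(q[:,0])<.05); print("  mounted top z",np.percentile(q[m,2],90)*1e3 if m.any() else None)
```

```text
True
t 12.79 block-frame pos mm [ 0.04  0.02 47.7 ] F [-1.01  0.95  5.42] M [0.3  0.06 0.03] w 34.98296360264454
t 13.29 block-frame pos mm [ 0.06 -0.   47.69] F [-1.19  0.25  5.9 ] M [ 0.32  0.   -0.08] w 34.94135396603535
scene spare (np.int64(134), array([-59.99, -59.01,   4.65,   5.25])) mounted (np.int64(151), array([-60.47, -59.34,  24.26,  41.19]))
 plate (np.int64(129), array([-50.91, -49.92,  34.16,  39.1 ])) blk faces (np.int64(86), array([-54.85, -54.47,  40.49,  53.48]))
  top line z near 63.07489853606256
  mounted top z 68.2798219826296
top spare (np.int64(122), array([-58.4 , -58.03, -27.5 , -26.46])) mounted (np.int64(114), array([-59.94, -59.63, -28.9 , -21.27]))
 plate (np.int64(121), array([-50.01, -49.65, -28.81, -26.16])) blk faces (np.int64(9), array([-57.94, -57.61, -35.66, -35.35]))
  top line z near 63.04350426720065
  mounted top z 66.3691443402593
```

Lengthwise centring is within about 1 mm. The press is still only about 7 N, so I'll step the target down in small increments.

Run:
```python
from m import *
np.set_printoptions(precision=2,suppress=True)
R=rot(B[2],1); z=.159+.0477
for i in range(16):
    z-=.0003
    env.move_straight([B[0],B[1],z],rot=R,feed=.01); env.wait(.15)
    f=np.mean([env.get_obs()["wrist_force"][2]]); 
    print(i,round(z-.159,4),end=" "); show()
    if f>13: break
env.wait(.5); show()
```

```text
0 0.0474 t 13.79 block-frame pos mm [-0.02 -0.   47.69] F [-2.13  0.7   5.94] M [ 0.44  0.52 -0.01] w 35.077448609312256
1 0.0471 t 14.19 block-frame pos mm [-0.03 -0.03 47.68] F [-3.76  1.7   8.18] M [ 0.62  0.84 -0.05] w 34.74901387806864
2 0.0468 t 14.59 block-frame pos mm [-0.05 -0.02 47.68] F [-3.78  2.3  10.45] M [ 0.87  1.14 -0.06] w 34.65343159367152
3 0.0465 t 14.99 block-frame pos mm [-0.05  0.02 47.65] F [-3.99  2.86 12.67] M [ 1.09  1.44 -0.06] w 35.048580676537945
4 0.0462 t 15.39 block-frame pos mm [-0.03  0.02 47.64] F [-4.89  4.91 14.96] M [ 1.23  1.71 -0.03] w 34.78741778088102
t 15.89 block-frame pos mm [-0.05  0.03 47.62] F [-5.38  2.68 15.05] M [ 1.32  1.68 -0.05] w 34.68267806959107
```

Vertical force is steady at about 15 N, axis height is 47.6 mm (47.5 mm seated), and both faces are loaded because the side force is well below the vertical force. Handing in.

Run:
```python
from m import *
np.set_printoptions(precision=2,suppress=True)
show(); print(env.finish_job())
```

```text
t 15.89 block-frame pos mm [-0.05  0.03 47.62] F [-5.38  2.68 15.05] M [ 1.32  1.68 -0.05] w 34.68267806959107
the job is handed in; nothing more can be done
None
```

I handed the job in at 15.9 s with the spare barrel seated in the empty V-block, centred lengthwise to about 1 mm and still gripped and pressed down with about 15 N; the mounted barrel and the bottles were left alone.

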